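# Load the magenta standard rod into the colour comparator

## Task

Lift the magenta standard rod off its peg on the slanted rack and lay it in the open half of the comparator's V-groove, foot towards the hood, and let go of it there. Then take it again by its black cap and push it gently along the groove under the hood until its foot rests against the brass stop, without shifting the stop; leave it lying there and leave the other rods and the glassware alone.

Things in the scene. Friction and masses are not known exactly. Their poses are not given: they have to be found in the camera images.
- rod_mid (a point): Centre of the magenta standard rod's shaft: straight round rod, 20 mm in diameter, 150 mm long without its ring, 70 g. x runs along it towards the cap; the flat plain foot is 75 mm towards -x. At the start it lies up the rack's slope, cap uppermost and away from the robot, its ring over a peg.
- rod_foot (a point): Centre of the magenta rod's flat foot face, the end that must meet the stop; same axes as rod_mid.
- rod_cap (a point): Middle of the magenta rod's black cap, on the rod's axis 60 mm from rod_mid, same axes. The cap is 20 mm in diameter and 30 mm long. Past its end is a flat steel ring (32 mm outside, 20 mm hole, 6 mm thick, hole axis along the rod's z) centred 29.5 mm beyond this point.
- rod: The whole magenta rod with its cap and ring; origin and axes as rod_mid.
- rod_yellow_mid (a point): Shaft centre of the yellow standard rod, of the same shape, hanging on the rack; leave it.
- rod_green_mid (a point): Shaft centre of the green standard rod, of the same shape, hanging on the rack; leave it.
- rack: White open ladder rack, fixed, 200 mm deep, 340 mm wide, 180 mm tall. Origin at table height under its middle, x towards its high side, y along its width. The rods lie 40 degrees above level, 85 mm apart, in any order, on two 10 mm bars that cross 55 mm below and 50 mm above the rod's centre; between the bars there is free space round the rod.
- rack_peg (a point): Tip of the middle one of the rack's three 8 mm steel pegs, axes as the rack; the others are 85 mm to either side. Each stands square to the 40 degree slope and ends 19 mm above the axis of the hanging rod, so a ring comes off once its rod is lifted square to the slope by 22 mm.
- groove (a point): Fixed groove line of the comparator: where a rod's axis lies when it rests in the 90 degree V-groove; level, 60 mm above the table. x runs along the groove out of the hood, z up. The aluminium V-rail runs from x = -140 to +145 mm, is 19 mm wide, its upper edges 6 mm below this line; beside it fingers have room down to the base plate 46 mm below the line.
- comparator: Fixed colour comparator, base plate 300 x 110 mm, 14 mm thick; origin 60 mm under groove, same axes. A white slit-roofed hood with swatches covers x = -145 to -20 mm, 54 mm wide inside, 66 mm outside, roof 20 to 25 mm above the groove line. The open half of the groove is x = -20 to +145 mm. The rod goes in foot first towards -x; the cap stays outside.
- stop_face (a point): Centre of the face of the brass end stop in the hood, looking along +x of the groove; same axes as groove. It stands 85 to 115 mm to the -x side of the groove's origin, somewhere else each time.
- stop: The brass end stop: block 22 mm wide and high, 12 mm thick, origin at stop_face, with a red thumb tab above the roof slit (top 44 mm above the groove line). It is held by friction only, and slides when pushed with more than 18 N.
- beaker_spot (a point): Middle of the small glass beaker, 60 mm across, 55 mm tall, standing behind the work; leave it.
- jar_spot (a point): Middle of the closed green glass jar, 60 mm across, 70 mm tall; leave it.
Things that resemble listed ones, but are neither listed nor needed, are in the scene too. Of the things that look like the rod, the largest one is meant.

How it is judged:
By the outcome, as a careful person would: the job done as asked, in the order asked, and still so for the second after the job is handed in, with the robot touching nothing.
It also fails if it takes over 58 s, if anything falls off the work surface, if the arm or the gripper's body presses on something with over 40 N, if the wrist force passes 120 N, or if a joint passes its speed limit or range.

## Robot

A 6-joint arm with a two-finger parallel gripper is mounted at the origin on the work surface. World frame = base frame: x ahead of the robot, y to its left, z up, the work surface at z = 0. Lengths are in m, angles in degrees, forces in N, time in s.
With the tool pointing down it reaches from about 0.35 to 0.775 m from the base axis. Payload 7.3 kg.
Tool frame: the origin (TCP) lies midway between the tips of the shut fingers; the grasp point (between the pads) lies 19 mm behind it (r.grasp_offset is the distance from the TCP to the grasp point, in m); z points along the fingers, y is the line along which they close (so a half turn about z gives the same grasp; the last joint's range is limited). The gripper opens to 92 mm and grips with 3 to 60 N. Pads are 19 mm wide; open, the fingers measure 130 mm over their backs; the gripper's body (75 mm by 190 mm) begins 47 mm behind the grasp point.
Start: joints at [56.15, 19.595, 87.324, -0, 73.075, -8.365], TCP at [0.226, 0.474, 0.227] pointing down, gripper open.
Joint ranges: [-145.02, 145.02], [-44.19, 115.74], [2.07, 154.8], [-57.11, 237.11], [16.16, 152.29], [-177.93, 177.93]. Speed limits (degrees/s): [147.25, 147.25, 180, 180, 180, 180].

## Interface

Orientations are given as a 3x3 rotation matrix whose columns are the frame's x, y, z axes.
In Python, from workcell import r, optics, job, models gives the robot as it stands.
- The arm moves only by the tool play_rows, never from a script. Its argument "rows" is a list of rows, each a list of 3 entries, a list of its own where there are three numbers: the gripper's target within -1 to 1 (shut at 1, half-way at 0, fully open at -1), then the shift along the tool's x, y, z in m, then the turn, a rotation vector about the tool's x, y, z in units of 6 degrees (1.0 is 6 degrees). A call has 1 to 12 rows; each row is the pose to reach, as a shift and turn from the pose commanded when the call began, along the tool's axes at that moment; what a row does not reach only later rows make up. A row lasts 1/10 s, in which the tool goes at most 50 mm and 8.59 degrees, less where a joint would pass 70% of its speed; a pose out of reach is approached as far as the arm can. A call with a gripper value outside its range is refused whole. The fingers move at their own pace and stop on an object; "newtons" is the grip in N (left out, the last holds). Time passes only in rows, so rows that repeat a pose let the fingers close. It gives the time, the measured TCP pose, the force, the opening and the grip force at its end, in the units of the state.
- r.sense(): the state, without advancing time (a new reading comes with each control period).
- optics.camera(name): name is "scene" or "top" or "wrist"; returns a dict with "pixels" (420x560x3 uint8, red, green, blue), "fx", "fy", "cx", "cy" (pixels), "world_to_cam" (4x4, takes a point from world to camera coordinates). Camera axes: x right, y down, z forward; pixel columns grow to the right and rows downward; lengths in m; the calibration is good to about 2 mm. A picture is of the moment at which its call begins. There is no depth.
- job.finish_job(): hands the job in; it is judged then, once.
Trained networks look in the newest picture that a camera, given by its name, has taken for a name from the list of things; names that differ only in an ending like _2 or _b are one class to them, and where a whole thing is asked for, a point or a joint stands for the part that bears it (a point fixed in the world has none). Each returns a list of dicts, best first, with "p" (0 to 1); they miss things now and then, are a little off and sometimes report something else, mostly with a low value. They report only what shows in the picture. A call takes as long as a camera call. They do not tell look-alikes from the thing itself.
- models.masks_of(camera, target): "mask" (420x560 bool, what is visible of it) and "uv" ([column, row] in pixels, amid what is visible of it).
The state is a dict: "time": time; "joint_pos": joint angles; "qvel": joint speeds; "tau": joint torques, N m; "eef_pos": TCP position; "ee_rot": TCP orientation; "ft_force": force on the tool from outside, world axes, zero at the start; "torque": the same for the moment, N m; "grip_width": opening from 0.0 (shut) to 1.0 (fully open); "finger_force": force on a finger pad.
Only numpy, scipy, OpenCV 4.12 (cv2) and the standard library are available. Lean on these libraries where they do the work, as an engineer would, in place of code of your own. Each camera call takes 0.05 s, during which the arm holds its last target. There are 200 camera calls.

## Working session

There is one attempt and no reset: what is moved stays moved. The work goes in short steps, Python scripts to look and compute and a tool call to move; the robot and the scene stay as the last step left them, time stands still between calls to the robot, and variables do not carry over. Pictures are saved under pics/ and viewed, at most 10 in all, crops included, and the job is handed in when it is done.

Besides the shell and the picture viewer there is one more tool, called as name(argument=value, ...) on one line, values as JSON. play_rows: Moves the arm, as the interface text tells. Its arguments: {"type":"object","properties":{"rows":{"type":"array","items":{"type":"array"}},"newtons":{"type":"number"}},"required":["rows"]}

```bash
mkdir -p pics; cat > h.py <<'E'
import numpy as np, cv2
from workcell import r, optics, job, models
def cam(n):
    return optics.camera(n)
def P(c):
    K=np.array([[c['fx'],0,c['cx']],[0,c['fy'],c['cy']],[0,0,1]]); return K@np.array(c['world_to_cam'])[:3]
def proj(c,X):
    q=P(c)@np.r_[X,1]; return q[:2]/q[2]
def tri(c1,u1,c2,u2):
    X=cv2.triangulatePoints(P(c1),P(c2),np.float64(u1).reshape(2,1),np.float64(u2).reshape(2,1))[:,0]; return X[:3]/X[3]
def onplane(c,u,z):
    M=P(c); H=np.c_[M[:,0],M[:,1],M[:,2]*z+M[:,3]]; q=np.linalg.solve(H,np.r_[u,1]); return q[:2]/q[2]
def save(c,n): cv2.imwrite('pics/'+n+'.png',c['pixels'][:,:,::-1])
E
python3 - <<'E'
from h import *
C={}
for n in ['scene','top']:
    c=C[n]=cam(n); save(c,n+'0')
    for t in ['rod_mid','rod_foot','rod_cap','rod','rod_yellow_mid','rod_green_mid','rack','rack_peg','groove','comparator','stop_face','stop','beaker_spot','jar_spot']:
        for d in models.masks_of(n,t)[:3]: print(n,t,round(d['p'],2),np.round(d['uv'],1),d['mask'].sum())
    print(np.linalg.inv(c['world_to_cam'])[:3].round(3).tolist(),c['fx'],c['cx'],c['cy'])
s=r.sense();print(s['eef_pos'],s['ee_rot'],s['grip_width'])
E
```

```text
scene rod_mid 0.83 [173.6 258.7] 186
scene rod_mid 0.83 [291.5 336.7] 529
scene rod_mid 0.63 [205.7 267.7] 269
scene rod_foot 0.69 [180.5 254.4] 313
scene rod_foot 0.67 [295.6 340.2] 454
scene rod_foot 0.5 [204.6 270.5] 294
scene rod_cap 0.79 [178.9 254.7] 333
scene rod_cap 0.65 [202. 267.] 287
scene rod_cap 0.56 [294.9 337.5] 356
scene rod 0.88 [204.1 269.9] 358
scene rod 0.54 [182.2 253.2] 266
scene rod_yellow_mid 0.52 [164.3 284.9] 286
scene rod_yellow_mid 0.47 [331.5 200.9] 51
scene rod_yellow_mid 0.4 [182.7 294.9] 4678
scene rod_green_mid 0.59 [237.2 249.9] 310
scene rack 0.59 [181.  291.6] 4583
scene rack_peg 0.94 [186.8 292.6] 4744
scene groove 0.79 [346.4 213.5] 3677
scene comparator 0.97 [349.1 219.1] 3649
scene stop_face 0.45 [330.7 200.5] 39
scene stop 0.58 [329.5 201.9] 58
scene beaker_spot 0.72 [343.  298.7] 798
scene beaker_spot 0.18 [204.7 267.7] 324
scene jar_spot 0.89 [342.7 160.8] 459
scene jar_spot 0.2 [342.  299.7] 845
[[0.66, 0.464, -0.591, 1.09], [0.751, -0.388, 0.534, -0.461], [0.019, -0.796, -0.604, 0.722]] 411.7532656500511 290.07611102770255 206.687345901323
[... 555 characters left out ...]
n_mid 0.65 [329.5 203.4] 340
top rack 0.84 [364.5 192.8] 2943
top rack_peg 0.61 [364.5 189.2] 2698
top groove 0.89 [200.2 206.3] 3454
top groove 0.75 [386.1 203.6] 345
top stop_face 0.41 [224.3 210.4] 39
top stop 0.61 [226.  205.4] 25
top stop 0.54 [201.  208.9] 3395
top beaker_spot 0.74 [282.6 144.4] 357
top jar_spot 0.63 [152.2 272.3] 412
[[-0.017, -0.987, 0.162, 0.302], [-1.0, 0.014, -0.016, 0.047], [0.013, -0.162, -0.987, 1.427]] 459.65114366095736 282.037351638234 210.02949822364732
[0.2258797  0.47392823 0.22675066] [[-9.02696657e-01  4.30277519e-01  3.76015804e-05]
 [ 4.30277521e-01  9.02696656e-01  5.67610536e-05]
 [-9.51981551e-06  6.74171282e-05 -9.99999998e-01]] 0.9959314045037688
```

```bash
python3 - <<'E'
import cv2
a=cv2.imread('pics/scene0.png')[130:370,110:410];b=cv2.imread('pics/top0.png')[120:300,130:430]
cv2.imwrite('pics/s1.png',cv2.resize(a,None,fx=2.5,fy=2.5,interpolation=2)[:600,:800])
cv2.imwrite('pics/t1.png',cv2.resize(b,None,fx=2.66,fy=2.66,interpolation=2))
E
```

```text
(no output)
```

View pics/s1.png

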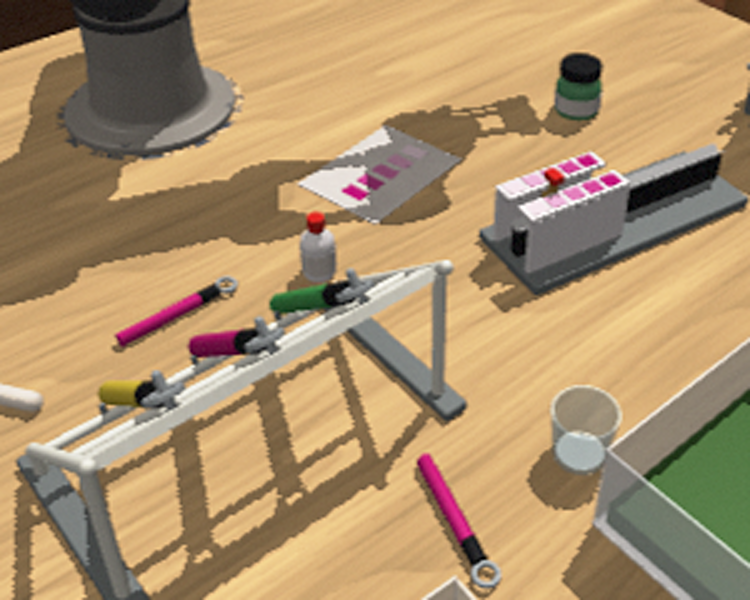

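View pics/t1.png

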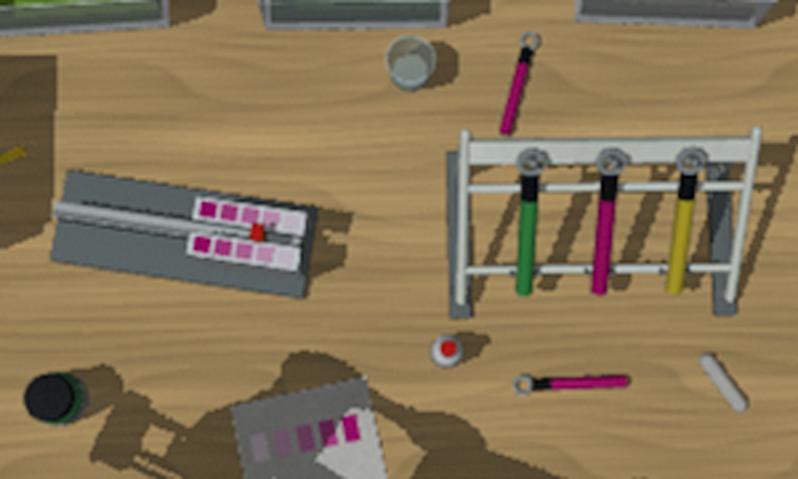

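The magenta rod is the middle one on the rack. In the top crop its foot is at (598,293) and its cap at (610,185); in the scene crop the foot is at (192,345). The two magenta rods lying on the table are smaller look-alikes. The comparator's hood is on the −y side with its red tab at (258,232) in the top crop, and the groove opens towards +y. Next I fit silhouettes of known geometry.

```bash
cat > fit.py <<'E'
from h import *
from scipy.optimize import minimize
S=4
def hullmask(c,pts):
    m=P(c); q=m@np.c_[pts,np.ones(len(pts))].T; uv=(q[:2]/q[2]).T
    h=cv2.convexHull(np.float32((uv+0.5)*S)).astype(np.float32)
    im=np.zeros((420*S,560*S),np.uint8); cv2.fillPoly(im,[np.int32(np.round(h*16))],1,shift=4); return im
def up(m): return cv2.resize(m.astype(np.float32),None,fx=S,fy=S,interpolation=cv2.INTER_LINEAR)>.5
def iou(a,b): return (a&b).sum()/max((a|b).sum(),1)
def rodaxes(yaw,el):
    x=np.array([np.cos(yaw)*np.cos(el),np.sin(yaw)*np.cos(el),np.sin(el)]); y=np.array([-np.sin(yaw),np.cos(yaw),0]); return x,y,np.cross(x,y)
def cyl(mid,yaw,el,a=-.075,b=.045,rad=.01):
    x,y,z=rodaxes(yaw,el); t=np.linspace(0,2*np.pi,24)
    return np.array([mid+s*x+rad*(np.cos(k)*y+np.sin(k)*z) for s in(a,b) for k in t])
def box(o,yaw,x0,x1,w,z0,z1):
    R=np.array([[np.cos(yaw),-np.sin(yaw)],[np.sin(yaw),np.cos(yaw)]])
    return np.array([np.r_[np.array(o)+R@[x,y],z] for x in(x0,x1) for y in(-w/2,w/2) for z in(z0,z1)])
def compm(c,p):
    return hullmask(c,box(p[:2],p[2],-.15,.15,.11,0,.014))|hullmask(c,box(p[:2],p[2],-.145,-.02,.066,.014,.0825))|hullmask(c,box(p[:2],p[2],-.14,.145,.019,.014,.054))
def magenta(c):
    h=cv2.cvtColor(c['pixels'],cv2.COLOR_RGB2HSV); return (h[...,0]>150)&(h[...,0]<172)&(h[...,1]>140)&(h[...,2]>40)
def comp_at(m,u):
    n,l=cv2.connectedComponents(m.astype(np.uint8)); ys,xs=np.where(l>0); i=np.argmin((xs-u[0])**2+(ys-u[1])**2); return l==l[ys[i],xs[i]]
def nm(f,x0,step):
    x0=np.array(x0,float); sim=np.vstack([x0]+[x0+np.eye(len(x0))[i]*step[i] for i in range(len(x0))])
    return minimize(f,x0,method='Nelder-Mead',options=dict(initial_simplex=sim,xatol=1e-5,fatol=1e-5,maxiter=250))
E
cat > m1.py <<'E'
from fit import *
cs,ct=cam('scene'),cam('top'); cc=[cs,ct]
us=[np.array([215,345])/2.5+[110,130],np.array([605,240])/2.66+[130,120]]
ms=[up(comp_at(magenta(c),u)) for c,u in zip(cc,us)]
print([m.sum()/16 for m in ms])
x0=tri(cs,us[0],ct,us[1]); print('init',x0)
f=lambda p:-sum(iou(m,hullmask(c,cyl(p[:3],p[3],np.radians(40))))for m,c in zip(ms,cc))
b=nm(f,[*x0,0.],[.01,.01,.01,.05]); b=nm(f,b.x,[.005,.005,.005,.03]); print('rod',b.x.round(4),np.degrees(b.x[3]),b.fun)
km=[]
for n,c in zip(['scene','top'],cc):
    d=models.masks_of(n,'comparator') or models.masks_of(n,'groove'); km.append(up(d[0]['mask']))
o=onplane(ct,np.array([185,232])/2.66+[130,120],.03)
for idx in ([0,1],[0],[1]):
    g=lambda p:-sum(iou(km[i],compm(cc[i],p)) for i in idx)/len(idx)
    q=nm(g,[*o,np.radians(80)],[.01,.01,.1]); q=nm(g,q.x,[.004,.004,.03]); print('comp',idx,q.x.round(4),np.degrees(q.x[2]),q.fun)
    if len(idx)==2: Q=q.x
# red tab
for n,c,u in zip('st',cc,[np.array([553,178])/2.5+[110,130],np.array([258,232])/2.66+[130,120]]):
    h=cv2.cvtColor(c['pixels'],cv2.COLOR_RGB2HSV); m=((h[...,0]<8)|(h[...,0]>175))&(h[...,1]>170)&(h[...,2]>90)
    m=comp_at(m,u); ys,xs=np.where(m); uv=[xs.mean(),ys.mean()]; w=onplane(c,uv,.097); d=w-Q[:2]
    print(n,m.sum(),uv,w,'along',d@[np.cos(Q[2]),np.sin(Q[2])],'lat',d@[-np.sin(Q[2]),np.cos(Q[2])])
# overlay
out=[]
for c,(cx,cy) in zip(cc,[(110,130),(130,110)]):
    im=cv2.resize(c['pixels'][:,:,::-1],None,fx=S,fy=S)
    for m in(hullmask(c,cyl(b.x[:3],b.x[3],np.radians(40))),hullmask(c,box(Q[:2],Q[2],-.15,.15,.11,0,.014)),hullmask(c,box(Q[:2],Q[2],-.145,-.02,.066,.014,.0825)),hullmask(c,box(Q[:2],Q[2],-.14,.145,.019,.014,.054))):
        k,_=cv2.findContours(m,0,1); cv2.drawContours(im,k,-1,(0,255,0),1)
    out.append(cv2.resize(im[cy*S:(cy+180)*S,cx*S:(cx+300)*S],None,fx=.41,fy=.41,interpolation=3))
cv2.imwrite('pics/ov.png',cv2.resize(np.vstack(out),None,fx=1,fy=1))
E
python3 m1.py
```

```text
[np.float64(155.75), np.float64(205.75)]
init [ 0.51455645 -0.1979283   0.09858994]
rod [ 0.5191 -0.1933  0.1022 -0.0217] -1.2418210065759954 -1.410135400956427
comp [0, 1] [0.5436 0.2828 1.4014] 80.29321026595133 -0.9598846063296851
comp [0] [0.5421 0.2857 1.3987] 80.1369634339212 -0.9623487225459435
comp [1] [0.5442 0.2824 1.4041] 80.44684021210453 -0.9722207449165913
s 29 [np.float64(331.2413793103448), np.float64(200.27586206896552)] [0.52614586 0.19046996] along -0.09393402521080427 lat 0.001596785314144511
t 25 [np.float64(226.24), np.float64(207.0)] [0.53099542 0.18850708] along -0.0950511376132128 lat -0.003514297032175516
```

View pics/ov.png

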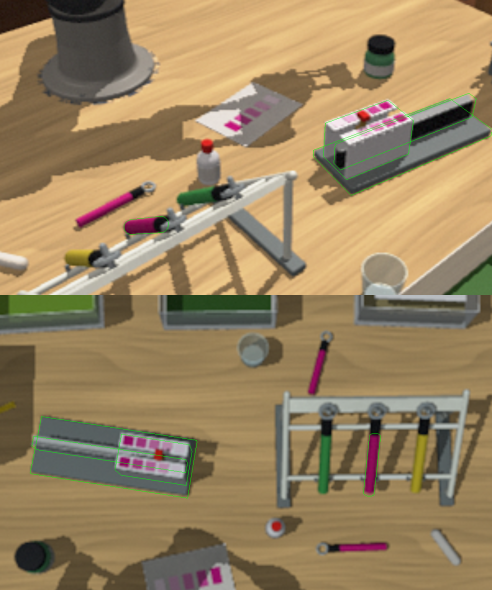

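The comparator fit is tight: centre (0.544, 0.283), yaw 80.3°, stop face at about −89 mm. The rod fit is coarser, so I'll refine it with the wrist camera from above the rack.

```bash
cat > go.py <<'E'
from h import *
from scipy.spatial.transform import Rotation as Ro
def toolR(yaw,el=0):
    yaw,el=np.radians([yaw,el]); x=np.array([np.cos(yaw)*np.cos(el),np.sin(yaw)*np.cos(el),np.sin(el)]); y=np.array([np.sin(yaw),-np.cos(yaw),0]); return np.c_[x,y,np.cross(x,y)]
def rel(p,R,p0=None,R0=None):
    s=r.sense(); p0=np.array(s['eef_pos']) if p0 is None else p0; R0=np.array(s['ee_rot']) if R0 is None else R0
    v=Ro.from_matrix(R0.T@R).as_rotvec(degrees=True)/6
    print('shift',(R0.T@(np.array(p)-p0)).round(4).tolist(),'turn',v.round(3).tolist())
E
python3 - <<'E'
from go import *
p1=np.array([.42,.15,.33]);R1=toolR(77)
rel(p1,R1)
R2=toolR(-1,40); mid=np.array([.519,-.193,.102]); p2=mid-R2[:,2]*.16; print(p2)
rel(p2,R2,p1,R1)
E
```

```text
shift [-0.3146, -0.2089, -0.1033] turn [0.0, -0.0, 12.919]
[ 0.41616965 -0.19120509  0.22456711]
shift [-0.3333, 0.073, 0.1054] turn [-4.525, 5.589, 12.434]
```

play_rows(rows=[[-1,[-0.315,-0.209,-0.103],[0,0,12.9]],[-1,[-0.315,-0.209,-0.103],[0,0,12.9]],[-1,[-0.315,-0.209,-0.103],[0,0,12.9]],[-1,[-0.315,-0.209,-0.103],[0,0,12.9]],[-1,[-0.315,-0.209,-0.103],[0,0,12.9]],[-1,[-0.315,-0.209,-0.103],[0,0,12.9]],[-1,[-0.315,-0.209,-0.103],[0,0,12.9]],[-1,[-0.315,-0.209,-0.103],[0,0,12.9]],[-1,[-0.315,-0.209,-0.103],[0,0,12.9]],[-1,[-0.315,-0.209,-0.103],[0,0,12.9]],[-1,[-0.315,-0.209,-0.103],[0,0,12.9]],[-1,[-0.315,-0.209,-0.103],[0,0,12.9]]])

```text
time: 2.9
eef_pos: [0.4198, 0.1504, 0.3296]
ee_rot: [[0.219, 0.976, -0.0], [0.976, -0.219, 0.0], [0.0, -0.0, -1.0]]
ft_force: [0.8, -0.1, 0.1]
grip_width: 1.0
finger_force: 0.0
```

play_rows(rows=[[0,[-0.333,0.073,0.105],[-4.52,5.59,12.43]],[0,[-0.333,0.073,0.105],[-4.52,5.59,12.43]],[0,[-0.333,0.073,0.105],[-4.52,5.59,12.43]],[0,[-0.333,0.073,0.105],[-4.52,5.59,12.43]],[0,[-0.333,0.073,0.105],[-4.52,5.59,12.43]],[0,[-0.333,0.073,0.105],[-4.52,5.59,12.43]],[0,[-0.333,0.073,0.105],[-4.52,5.59,12.43]],[0,[-0.333,0.073,0.105],[-4.52,5.59,12.43]],[0,[-0.333,0.073,0.105],[-4.52,5.59,12.43]],[0,[-0.333,0.073,0.105],[-4.52,5.59,12.43]],[0,[-0.333,0.073,0.105],[-4.52,5.59,12.43]],[0,[-0.333,0.073,0.105],[-4.52,5.59,12.43]]])

```text
time: 4.1
eef_pos: [0.4174, -0.1906, 0.2249]
ee_rot: [[0.767, -0.01, 0.642], [-0.006, -1.0, -0.008], [0.642, 0.002, -0.767]]
ft_force: [0.3, 0.3, 0.8]
grip_width: 0.498
finger_force: 0.0
```

```bash
cat > m2.py <<'E'
from fit import *
s=r.sense(); print(np.round(s['eef_pos'],4).tolist(),np.round(s['ee_rot'],3).tolist(),np.round(s['joint_pos'],1),s['time'])
c=cam('wrist'); save(c,'w1')
uv=proj(c,[.519,-.193,.102]); print('pred',uv)
m=comp_at(magenta(c),uv); print(m.sum()); ys,xs=np.where(m); print(xs.min(),xs.max(),ys.min(),ys.max())
E
python3 m2.py
```

```text
[0.4174, -0.1906, 0.2249] [[0.767, -0.01, 0.642], [-0.006, -1.0, -0.008], [0.642, 0.002, -0.767]] [-57.   -0.7 126.6  52.3  42.4  -2.9] 4.1
pred [290.57961909 196.07593745]
2103
279 298 150 264
```

View pics/w1.png

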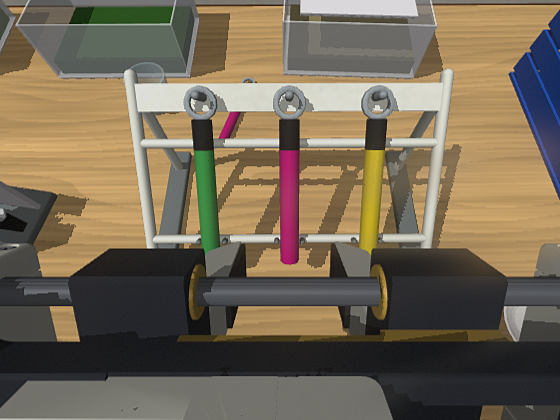

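```bash
cat > m3.py <<'E'
from fit import *
from go import rel,toolR
cc=[cam(n) for n in('scene','top','wrist')]
for c,n in zip(cc,('scene0','top0','w1')): c['pixels']=cv2.imread('pics/'+n+'.png')[:,:,::-1].copy()
us=[np.array([215,345])/2.5+[110,130],np.array([605,240])/2.66+[130,120],[289,200]]
def mg(c):
    h=cv2.cvtColor(c['pixels'],cv2.COLOR_RGB2HSV); return (h[...,0]>145)&(h[...,0]<176)&(h[...,1]>110)&(h[...,2]>30)
ms=[up(comp_at(mg(c),u)) for c,u in zip(cc,us)]; print([m.sum()/16 for m in ms])
for idx in ([0,1,2],[1,2],[0,2]):
    f=lambda p:-sum(iou(ms[i],hullmask(cc[i],cyl(p[:3],p[3],np.radians(40))))for i in idx)/len(idx)
    b=nm(f,[.519,-.193,.102,-.02],[.01,.01,.01,.05]); b=nm(f,b.x,[.005,.005,.005,.03]); print(idx,b.x.round(4),np.degrees(b.x[3]).round(2),b.fun)
    print([iou(ms[i],hullmask(cc[i],cyl(b.x[:3],b.x[3],np.radians(40)))).round(3) for i in range(3)])
E
python3 m3.py
```

```text
[np.float64(165.75), np.float64(210.75), np.float64(2145.75)]
[0, 1, 2] [ 0.5211 -0.1921  0.1038 -0.0073] -0.42 -0.7977157181492712
[np.float64(0.634), np.float64(0.8), np.float64(0.959)]
[1, 2] [ 0.5222 -0.192   0.1026  0.001 ] 0.06 -0.8812578076672478
[np.float64(0.561), np.float64(0.791), np.float64(0.971)]
[0, 2] [ 0.5211 -0.1921  0.1035 -0.0076] -0.44 -0.7975583649438172
[np.float64(0.635), np.float64(0.773), np.float64(0.96)]
```

```bash
python3 - <<'E'
from go import *
R2=toolR(-.3,40); mid=np.array([.5215,-.192,.1033]); print(r.grasp_offset)
for d in(-.05,.018): rel(mid+R2[:,2]*d,R2)
E
```

```text
0.0188
shift [0.0011, -0.0004, 0.11] turn [0.052, 0.002, -0.04]
shift [0.0011, -0.0008, 0.178] turn [0.052, 0.002, -0.04]
```

play_rows(newtons=15, rows=[[0,[0.001,-0.001,0.04],[0.05,0,-0.04]],[0,[0.001,-0.001,0.08],[0.05,0,-0.04]],[0,[0.001,-0.001,0.11],[0.05,0,-0.04]],[0,[0.001,-0.001,0.13],[0.05,0,-0.04]],[0,[0.001,-0.001,0.15],[0.05,0,-0.04]],[0,[0.001,-0.001,0.165],[0.05,0,-0.04]],[0,[0.001,-0.001,0.175],[0.05,0,-0.04]],[0,[0.001,-0.001,0.178],[0.05,0,-0.04]],[0,[0.001,-0.001,0.178],[0.05,0,-0.04]]])

```text
time: 5.2
eef_pos: [0.5328, -0.1916, 0.0887]
ee_rot: [[0.766, -0.007, 0.643], [-0.006, -1.0, -0.003], [0.643, -0.002, -0.766]]
ft_force: [0.3, -0.3, -0.4]
grip_width: 0.501
finger_force: 0.0
```

play_rows(newtons=15, rows=[[1,[0,0,0],[0,0,0]],[1,[0,0,0],[0,0,0]],[1,[0,0,0],[0,0,0]],[1,[0,0,0],[0,0,0]],[1,[0,0,0],[0,0,0]],[1,[0,0,0],[0,0,0]],[1,[0,0,0],[0,0,0]],[1,[0,0,0],[0,0,0]]])

```text
time: 6.0
eef_pos: [0.5325, -0.192, 0.0892]
ee_rot: [[0.766, -0.009, 0.643], [-0.007, -1.0, -0.005], [0.643, -0.001, -0.766]]
ft_force: [-2.8, -0.9, 4.8]
grip_width: 0.215
finger_force: 15.0
```

play_rows(newtons=25, rows=[[1,[0,0,0],[0,0,0]],[1,[0,0,0],[0,0,0]],[1,[0,0,-0.008],[0,0,0]],[1,[0,0,-0.016],[0,0,0]],[1,[0,0,-0.024],[0,0,0]],[1,[0,0,-0.032],[0,0,0]],[1,[0,0,-0.05],[0,0,0]],[1,[0,0,-0.075],[0,0,0]],[1,[0,0,-0.11],[0,0,0]],[1,[0,0,-0.15],[0,0,0]],[1,[0,0,-0.15],[0,0,0]]])

```text
time: 7.1
eef_pos: [0.435, -0.1918, 0.2066]
ee_rot: [[0.765, -0.009, 0.644], [-0.005, -1.0, -0.008], [0.645, 0.003, -0.765]]
ft_force: [0.2, 0.1, -1.2]
grip_width: 0.212
finger_force: 25.0
```

```bash
cat > m4.py <<'E'
from fit import *
from go import rel,toolR
# rod pose in tool frame from wrist + top (current picture)
s=r.sense(); p=np.array(s['eef_pos']);R=np.array(s['ee_rot']); print(p.round(4),s['time'],s['grip_width'])
c=cam('wrist'); save(c,'w2'); m=comp_at(magenta(c),proj(c,p-.019*R[:,2])); print(m.sum())
p1=np.array([.5,.0,.30]);R1=toolR(38,0)
rel(p1,R1)
g=np.array([.5438,.2827,.060]); yaw=80.3; ax=np.array([np.cos(np.radians(yaw)),np.sin(np.radians(yaw)),0])
R2=toolR(yaw); q=g+ax*.063+[0,0,-.0188]
rel(q+[0,0,.12],R2,p1,R1)
E
python3 m4.py
```

```text
[ 0.435  -0.1918  0.2066] 7.1 0.21197135335561695
3676
shift [0.109, -0.1923, -0.0324] turn [2.26, -6.422, -6.15]
shift [0.2552, -0.2382, 0.1388] turn [0.0, 0.0, -7.05]
```

View pics/w2.png

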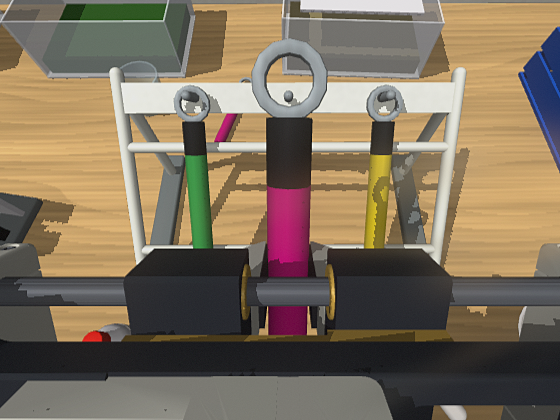

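The rod is held straight in the gripper (cap at column 289, rows 120–185) and its ring is clear of the peg. Next I carry it over the groove.

play_rows(rows=[[1,[0.109,-0.192,-0.032],[2.26,-6.42,-6.15]],[1,[0.109,-0.192,-0.032],[2.26,-6.42,-6.15]],[1,[0.109,-0.192,-0.032],[2.26,-6.42,-6.15]],[1,[0.109,-0.192,-0.032],[2.26,-6.42,-6.15]],[1,[0.109,-0.192,-0.032],[2.26,-6.42,-6.15]],[1,[0.109,-0.192,-0.032],[2.26,-6.42,-6.15]],[1,[0.109,-0.192,-0.032],[2.26,-6.42,-6.15]],[1,[0.109,-0.192,-0.032],[2.26,-6.42,-6.15]],[1,[0.109,-0.192,-0.032],[2.26,-6.42,-6.15]],[1,[0.109,-0.192,-0.032],[2.26,-6.42,-6.15]],[1,[0.109,-0.192,-0.032],[2.26,-6.42,-6.15]],[1,[0.109,-0.192,-0.032],[2.26,-6.42,-6.15]]])

```text
time: 8.35
eef_pos: [0.5, -0.0004, 0.299]
ee_rot: [[0.788, 0.615, -0.001], [0.615, -0.788, 0.004], [0.002, -0.003, -1.0]]
ft_force: [0.1, -0.7, -1.8]
grip_width: 0.207
finger_force: 25.0
```

play_rows(rows=[[1,[0.255,-0.238,0.1],[0,0,-7.05]],[1,[0.255,-0.238,0.1],[0,0,-7.05]],[1,[0.255,-0.238,0.1],[0,0,-7.05]],[1,[0.255,-0.238,0.1],[0,0,-7.05]],[1,[0.255,-0.238,0.1],[0,0,-7.05]],[1,[0.255,-0.238,0.1],[0,0,-7.05]],[1,[0.255,-0.238,0.1],[0,0,-7.05]],[1,[0.255,-0.238,0.1],[0,0,-7.05]],[1,[0.255,-0.238,0.1],[0,0,-7.05]],[1,[0.255,-0.238,0.1],[0,0,-7.05]],[1,[0.255,-0.238,0.1],[0,0,-7.05]],[1,[0.255,-0.238,0.1],[0,0,-7.05]]])

```text
time: 9.55
eef_pos: [0.5549, 0.3434, 0.201]
ee_rot: [[0.17, 0.986, -0.0], [0.986, -0.17, 0.004], [0.004, -0.001, -1.0]]
ft_force: [0.4, -0.4, -0.7]
grip_width: 0.208
finger_force: 25.0
```

```bash
cat > m5.py <<'E'
from fit import *
from go import rel,toolR
s=r.sense(); p=np.array(s['eef_pos']);R=np.array(s['ee_rot']); print(p.round(4),R.round(3).tolist(),s['time'],np.round(s['joint_pos'],1),s['ft_force'])
Q=np.array([.5438,.2827]);yaw=80.3
c=cam('wrist'); save(c,'w3')
im=c['pixels'][:,:,::-1].copy()
for k in(box(Q,np.radians(yaw),-.14,.145,.019,.014,.054),box(Q,np.radians(yaw),-.145,-.02,.066,.014,.0825)):
    cs,_=cv2.findContours(cv2.resize(hullmask(c,k),(560,420)),0,1); cv2.drawContours(im,cs,-1,(0,255,0),1)
ms=[hullmask(c,cyl(p-.0188*R[:,2],np.arctan2(R[1,0],R[0,0]),0.0,a,b)) for a,b in((-.075,.045),(.045,.075))]
for m in ms:
    cs,_=cv2.findContours(cv2.resize(m,(560,420)),0,1); cv2.drawContours(im,cs,-1,(255,255,0),1)
cv2.imwrite('pics/w3o.png',im)
ax=np.array([np.cos(np.radians(yaw)),np.sin(np.radians(yaw)),0])
for dz in(.03,.002,0): rel(np.r_[Q,.06-.0188+dz]+ax*.063,toolR(yaw))
E
python3 m5.py
```

```text
[0.5549 0.3434 0.201 ] [[0.17, 0.986, -0.0], [0.986, -0.17, 0.004], [0.004, -0.001, -1.0]] 9.55 [24.9 34.3 67.3  0.2 78.3 34.6] [ 0.42252214 -0.41943292 -0.74701538]
shift [0.0006, -0.0005, 0.1297] turn [-0.012, -0.034, -0.008]
shift [0.0005, -0.0005, 0.1577] turn [-0.012, -0.034, -0.008]
shift [0.0005, -0.0005, 0.1597] turn [-0.012, -0.034, -0.008]
```

View pics/w3o.png

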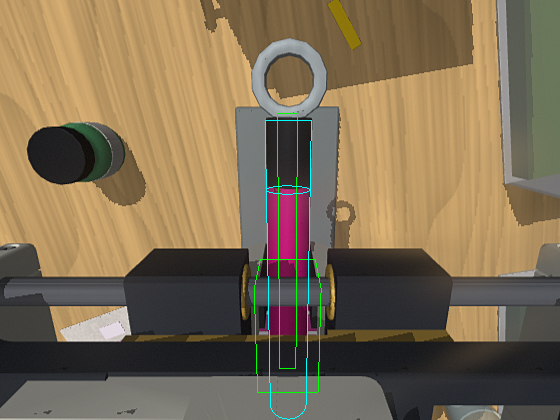

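The overlay shows the rod matching its predicted pose and centred over the rail, with the base plate centred near column 287 as predicted. Next I lower it.

play_rows(rows=[[1,[0.0005,-0.0005,0.04],[0,-0.03,0]],[1,[0.0005,-0.0005,0.08],[0,-0.03,0]],[1,[0.0005,-0.0005,0.11],[0,-0.03,0]],[1,[0.0005,-0.0005,0.13],[0,-0.03,0]],[1,[0.0005,-0.0005,0.14],[0,-0.03,0]],[1,[0.0005,-0.0005,0.148],[0,-0.03,0]],[1,[0.0005,-0.0005,0.153],[0,-0.03,0]],[1,[0.0005,-0.0005,0.157],[0,-0.03,0]],[1,[0.0005,-0.0005,0.157],[0,-0.03,0]]])

```text
time: 10.5
eef_pos: [0.5542, 0.3462, 0.0433]
ee_rot: [[0.167, 0.986, -0.001], [0.986, -0.167, 0.001], [0.001, -0.001, -1.0]]
ft_force: [1.0, -0.3, -0.2]
grip_width: 0.208
finger_force: 25.0
```

play_rows(rows=[[1,[0,0,0.001],[0,0,0]],[1,[0,0,0.002],[0,0,0]],[1,[0,0,0.002],[0,0,0]]])

```text
time: 10.8
eef_pos: [0.5546, 0.3463, 0.0424]
ee_rot: [[0.167, 0.986, 0.0], [0.986, -0.167, 0.001], [0.001, 0.0, -1.0]]
ft_force: [0.3, -1.9, 6.0]
grip_width: 0.212
finger_force: 25.0
```

play_rows(rows=[[0.4,[0,0,0],[0,0,0]],[0.2,[0,0,0],[0,0,0]],[0,[0,0,0],[0,0,0]],[0,[0,0,0],[0,0,0]],[0,[0,0,0],[0,0,0]],[0,[0,0,-0.015],[0,0,0]],[0,[0,0,-0.04],[0,0,0]],[0,[0,0,-0.08],[0,0,0]],[0,[0,0,-0.11],[0,0,0]],[0,[0,0,-0.11],[0,0,0]]])

```text
time: 11.8
eef_pos: [0.5565, 0.3474, 0.1576]
ee_rot: [[0.167, 0.986, 0.008], [0.986, -0.167, 0.005], [0.006, 0.007, -1.0]]
ft_force: [0.2, -0.2, 0.5]
grip_width: 0.499
finger_force: 0.0
```

```bash
cat > m6.py <<'E'
from fit import *
from go import rel,toolR
import sys
s=r.sense(); p=np.array(s['eef_pos']);R=np.array(s['ee_rot']); print(p.round(4),s['time'])
Q=np.array([.5438,.2827]);yaw=80.3; ax=np.array([np.cos(np.radians(yaw)),np.sin(np.radians(yaw)),0])
c=cam('wrist'); ct=cam('top'); im=c['pixels'][:,:,::-1].copy()
# axial position: magenta/black boundary & lateral centre in both views
for n,k in(('wrist',c),('top',ct)):
    m=comp_at(magenta(k),proj(k,np.r_[Q,.06]+ax*.09)); ys,xs=np.where(m)
    w=np.array([onplane(k,[x,y],.06) for x,y in zip(xs,ys)])-Q; al=w@ax[:2]; la=w@[-ax[1],ax[0]]
    print(n,m.sum(),'along',al.min().round(4),al.max().round(4),'lat',la.min().round(4),la.max().round(4),la.mean().round(4))
P2=np.vstack([cyl(np.r_[Q,.06]+ax*float(sys.argv[1]),np.radians(yaw),0.,.045,.075)])
cs,_=cv2.findContours(cv2.resize(hullmask(c,P2),(560,420)),0,1); cv2.drawContours(im,cs,-1,(0,255,0),1)
t=cv2.resize(ct['pixels'][170:250,130:270,::-1],(560,320),interpolation=2)
cv2.imwrite('pics/'+sys.argv[2]+'.png',cv2.resize(np.vstack([im[:300],t]),None,fx=.95,fy=.95))
E
python3 m6.py .064 v6
```

```text
[0.5565 0.3474 0.1576] 11.8
wrist 2663 along 0.0081 0.1112 lat -0.0098 0.0098 -0.0001
top 132 along -0.011 0.0542 lat -0.0115 0.0086 -0.0018
```

View pics/v6.png

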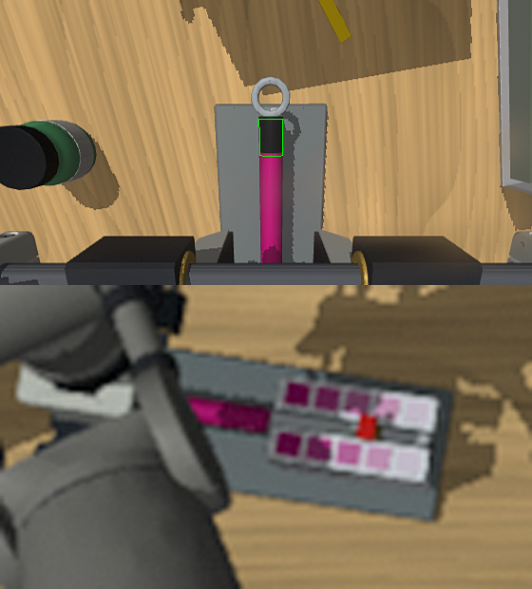

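The rod lies in the groove with its ring flat. The cap is at (270,137) in the wrist part of the picture, and the foot is about 10 mm inside the groove's −x half, outside the hood. Rod mid is at about +65 mm. Next I move above the cap.

```bash
python3 - <<'E'
from go import *
Q=np.array([.5438,.2827]);yaw=80.3; ax=np.array([np.cos(np.radians(yaw)),np.sin(np.radians(yaw)),0])
for z in(.10,.056): rel(np.r_[Q,z]+ax*.124,toolR(yaw))
E
```

```text
shift [0.0595, 0.0005, 0.0524] turn [-0.004, -0.011, 0.011]
shift [0.0595, 0.0006, 0.0964] turn [-0.004, -0.011, 0.011]
```

play_rows(newtons=5, rows=[[0.1,[0.03,0.0005,0],[0,0,0]],[0.1,[0.0595,0.0005,0],[0,0,0]],[0.1,[0.0595,0.0005,0.03],[0,0,0]],[0.1,[0.0595,0.0005,0.06],[0,0,0]],[0.1,[0.0595,0.0005,0.08],[0,0,0]],[0.1,[0.0595,0.0005,0.09],[0,0,0]],[0.1,[0.0595,0.0005,0.0965],[0,0,0]],[0.1,[0.0595,0.0005,0.0965],[0,0,0]],[0.1,[0.0595,0.0005,0.0965],[0,0,0]]])

```text
time: 12.8
eef_pos: [0.5647, 0.4049, 0.0553]
ee_rot: [[0.168, 0.986, -0.001], [0.986, -0.168, 0.001], [0.001, -0.001, -1.0]]
ft_force: [-0.9, -0.1, -0.0]
grip_width: 0.453
finger_force: 0.0
```

play_rows(newtons=5, rows=[[0.6,[0,0,0],[0,0,0]],[1,[0,0,0],[0,0,0]],[1,[0,0,0],[0,0,0]],[1,[0,0,0],[0,0,0]],[1,[0,0,0],[0,0,0]],[1,[0,0,0],[0,0,0]],[1,[0,0,0],[0,0,0]]])

```text
time: 13.5
eef_pos: [0.5645, 0.4048, 0.0549]
ee_rot: [[0.167, 0.986, -0.001], [0.986, -0.167, 0.001], [0.0, -0.002, -1.0]]
ft_force: [0.3, -0.7, 4.6]
grip_width: 0.213
finger_force: 5.0
```

play_rows(rows=[[1,[-0.003,0,-0.001],[0,0,0]],[1,[-0.008,0,-0.001],[0,0,0]],[1,[-0.014,0,-0.001],[0,0,0]],[1,[-0.02,0,-0.001],[0,0,0]],[1,[-0.026,0,-0.001],[0,0,0]],[1,[-0.032,0,-0.001],[0,0,0]],[1,[-0.038,0,-0.001],[0,0,0]],[1,[-0.044,0,-0.001],[0,0,0]],[1,[-0.05,0,-0.001],[0,0,0]],[1,[-0.056,0,-0.001],[0,0,0]],[1,[-0.06,0,-0.001],[0,0,0]],[1,[-0.06,0,-0.001],[0,0,0]]])

```text
time: 14.7
eef_pos: [0.554, 0.3447, 0.0553]
ee_rot: [[0.168, 0.986, -0.003], [0.986, -0.168, -0.0], [-0.001, -0.003, -1.0]]
ft_force: [1.4, -0.7, -0.3]
grip_width: 0.213
finger_force: 5.0
```

```bash
python3 m6.py .005 v7; python3 - <<'E'
from go import *
Q=np.array([.5438,.2827]);yaw=80.3; ax=np.array([np.cos(np.radians(yaw)),np.sin(np.radians(yaw)),0])
d=np.array(r.sense()['eef_pos'])-np.r_[Q,0]; print('along',d@ax,'lat',d@[-ax[1],ax[0],0],r.sense()['ft_force'])
E
```

```text
[0.554  0.3447 0.0553] 14.7
wrist 1021 along 0.0209 0.039 lat -0.0095 0.0102 0.0002
top 165 along -0.071 0.0358 lat -0.0111 0.0086 -0.0031
along 0.06336797065000821 lat 0.00040895164574418047 [ 0.85515388 -1.33264579  0.01116204]
```

View pics/v7.png

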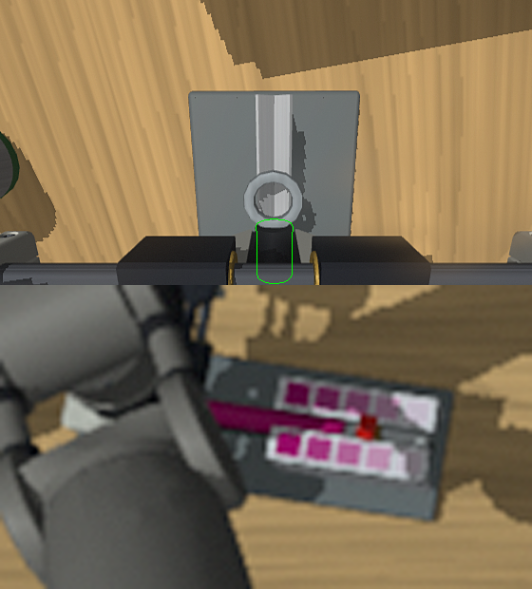

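The rod followed: its foot shows in the slit at about −71 mm, roughly 18 mm short of the stop. I'll finish slowly.

play_rows(rows=[[1,[-0.002,0,0],[0,0,0]],[1,[-0.005,0,0],[0,0,0]],[1,[-0.008,0,0],[0,0,0]],[1,[-0.01,0,0],[0,0,0]],[1,[-0.012,0,0],[0,0,0]],[1,[-0.012,0,0],[0,0,0]]])

```text
time: 15.4
eef_pos: [0.5521, 0.3333, 0.0554]
ee_rot: [[0.168, 0.986, -0.003], [0.986, -0.168, -0.0], [-0.001, -0.002, -1.0]]
ft_force: [1.7, 0.1, 0.8]
grip_width: 0.217
finger_force: 5.0
```

play_rows(rows=[[1,[-0.001,0,0],[0,0,0]],[1,[-0.002,0,0],[0,0,0]],[1,[-0.003,0,0],[0,0,0]],[1,[-0.003,0,0],[0,0,0]]])

```text
time: 15.8
eef_pos: [0.5516, 0.3307, 0.0554]
ee_rot: [[0.167, 0.986, -0.002], [0.986, -0.167, 0.0], [-0.0, -0.002, -1.0]]
ft_force: [2.1, 0.8, 1.2]
grip_width: 0.213
finger_force: 5.0
```

play_rows(rows=[[1,[-0.0007,0,0],[0,0,0]],[1,[-0.0014,0,0],[0,0,0]],[1,[-0.002,0,0],[0,0,0]],[1,[-0.002,0,0],[0,0,0]]])

```text
time: 16.2
eef_pos: [0.5513, 0.3287, 0.0554]
ee_rot: [[0.167, 0.986, -0.002], [0.986, -0.167, 0.0], [-0.0, -0.002, -1.0]]
ft_force: [1.6, 0.2, 1.3]
grip_width: 0.213
finger_force: 5.0
```

play_rows(rows=[[1,[-0.0005,0,0],[0,0,0]],[1,[-0.001,0,0],[0,0,0]],[1,[-0.001,0,0],[0,0,0]]])

```text
time: 16.5
eef_pos: [0.5512, 0.3282, 0.0554]
ee_rot: [[0.167, 0.986, -0.002], [0.986, -0.167, 0.001], [0.001, -0.002, -1.0]]
ft_force: [1.1, 2.4, -0.7]
grip_width: 0.218
finger_force: 5.0
```

play_rows(rows=[[1,[-0.0005,0,0],[0,0,0]],[1,[-0.001,0,0],[0,0,0]],[1,[-0.001,0,0],[0,0,0]]])

```text
time: 16.8
eef_pos: [0.5511, 0.328, 0.0555]
ee_rot: [[0.167, 0.986, -0.001], [0.986, -0.167, 0.002], [0.002, -0.002, -1.0]]
ft_force: [1.5, 5.8, -0.8]
grip_width: 0.211
finger_force: 5.0
```

play_rows(rows=[[1,[-0.0005,0,0],[0,0,0]],[1,[-0.001,0,0],[0,0,0]],[1,[-0.001,0,0],[0,0,0]]])

```text
time: 17.1
eef_pos: [0.5509, 0.3272, 0.0556]
ee_rot: [[0.167, 0.986, -0.001], [0.986, -0.167, 0.002], [0.002, -0.002, -1.0]]
ft_force: [2.8, 6.7, -0.8]
grip_width: 0.214
finger_force: 5.0
```

The force along the groove rose to about 6 N, well under 18 N, so the foot is against the stop. Now I release and back away.

play_rows(rows=[[0.5,[0,0,0],[0,0,0]],[0.2,[0,0,0],[0,0,0]],[0.1,[0,0,0],[0,0,0]],[0.1,[0,0,0],[0,0,0]],[0.1,[0,0,-0.015],[0,0,0]],[0.1,[0,0,-0.05],[0,0,0]],[0.1,[0,0,-0.1],[0,0,0]],[0.1,[0.05,0,-0.14],[0,0,0]],[0.1,[0.1,0,-0.17],[0,0,0]],[0.1,[0.13,0,-0.2],[0,0,0]],[0.1,[0.13,0,-0.2],[0,0,0]],[0.1,[0.13,0,-0.2],[0,0,0]]])

```text
time: 18.3
eef_pos: [0.573, 0.456, 0.2581]
ee_rot: [[0.165, 0.986, 0.002], [0.986, -0.165, 0.003], [0.003, 0.001, -1.0]]
ft_force: [0.5, -0.3, -1.0]
grip_width: 0.451
finger_force: 0.0
```

```bash
cat > m8.py <<'E'
from fit import *
Q=np.array([.5438,.2827]);yaw=80.3; ax=np.array([np.cos(np.radians(yaw)),np.sin(np.radians(yaw)),0])
out=[]
for n,u in(('scene',np.array([553,178])/2.5+[110,130]),('top',np.array([258,232])/2.66+[130,120])):
    c=cam(n)
    for nm_,px in(('before',cv2.imread('pics/'+n+'0.png')[:,:,::-1].copy()),('after',c['pixels'])):
        h=cv2.cvtColor(px,cv2.COLOR_RGB2HSV); m=((h[...,0]<8)|(h[...,0]>175))&(h[...,1]>170)&(h[...,2]>90); m=comp_at(m,u); ys,xs=np.where(m)
        print(n,nm_,m.sum(),xs.mean().round(2),ys.mean().round(2),(onplane(c,[xs.mean(),ys.mean()],.097)-Q)@ax[:2])
    x,y=(280,150) if n=='scene' else(130,160)
    out.append(cv2.resize(c['pixels'][y:y+90,x:x+140,::-1],(466,300),interpolation=2))
cv2.imwrite('pics/v8.png',np.vstack(out))
s=r.sense(); print(s['time'],s['eef_pos'],s['ft_force'])
E
python3 m8.py
```

```text
scene before 30 331.13 200.27 -0.09410345676184585
scene after 30 331.13 200.27 -0.09410345676184585
top before 24 226.21 206.88 -0.09484850737455758
top after 22 225.68 206.73 -0.09325077030607633
18.4 [0.5726569  0.45327755 0.2549431 ] [ 0.63968766 -0.09943242  0.22707468]
```

View pics/v8.png

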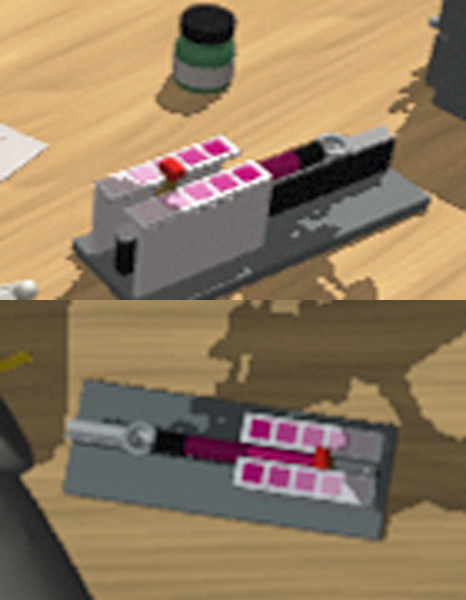

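The stop is unmoved: the red tab is at the same pixel, (331,200), in the scene view. The rod lies in the groove with its foot at the tab, the cap is outside the hood, and the gripper is clear.

```bash
python3 -c "
from workcell import job; print(job.finish_job())"
```

```text
the job is handed in; nothing more can be done
None
```

The magenta rod is off its peg and lies in the V-groove with its foot against the brass stop; the push peaked at about 7 N and the stop did not move in the images. The arm touched nothing else, and the job is handed in at about 18 s.

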